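# Hang a brass collar on the jig tree

## Robot

A 6-joint arm with a two-finger parallel gripper is mounted at the origin on the work surface. World frame = base frame: x ahead of the robot, y to its left, z up, the work surface at z = 0. Lengths are in m, angles in rad, forces in N, time in s.
With the tool pointing down it reaches from about 0.35 to 0.85 m from the base axis. Payload 8.1 kg.
Tool frame: the origin (TCP) lies at the very end of the fingers, on their centre line; the grasp point (between the pads) lies 19 mm behind it; z points along the fingers, y is the line along which they close (so a half turn about z gives the same grasp; the last joint's range is limited). The gripper opens to 93 mm and grips with 3 to 60 N. Pads are 15 mm wide; open, the fingers measure 128 mm over their backs; the gripper's body (75 mm by 188 mm) begins 65 mm behind the grasp point.
Start: joints at [1.023, 0.13, 1.488, -0, 1.523, -0.085], TCP at [0.268, 0.537, 0.219] pointing down, gripper open.
Joint ranges: [-2.96, 2.96], [-0.89, 2.26], [0.02, 2.5], [-1.34, 4.48], [0, 2.73], [-2.66, 2.66]. Speed limits (rad/s): [2.39, 2.39, 2.79, 3.14, 3.14, 3.14].

## Interface

Orientations are given as a rotation vector (axis times angle).
In Python, from plant import monitor, eyes, ticket gives the robot as it stands.
- The arm moves only by the tool arm_command, never from a script. Its argument "deltas" is a list that holds one entry, the list of rows, each a list of 6 numbers: the shift along the world's x, y, z in cm, then the turn, a rotation vector about the world's x, y, z in degrees. In form: [[[tx, ty, tz, rx, ry, rz], ...]]. A call has 1 to 12 rows; each row shifts and turns the commanded pose from where the row before left it; what a row does not reach is not made up. A row lasts 1/12 s, in which the tool goes at most 41.7 mm and 7.16 degrees, less where a joint would pass 70% of its speed; a pose out of reach is approached as far as the arm can. A call is refused whole if a number of a shift passes 4.17 or a number of a turn 7.16, either way. A call with a gripper value outside its range is refused whole. "gripper" is the opening, from -1 (shut) to 1 (fully open), set as the call begins (left out, the last holds). The fingers move at their own pace and stop on an object; "squeeze" is the grip in N (left out, the last holds). Time passes only in rows, so rows that do not move let the fingers close. It gives the time, the measured TCP pose, the force, the opening and the grip force at its end, in the units of the state.
- monitor.read_state(): the state, without advancing time (a new reading comes with each control period).
- eyes.read_camera(name): name is "scene" or "top" or "wrist"; returns the picture (420x560x3 uint8, blue, green, red); there is no depth.
- eyes.camera_model(name): a dict with "fx", "fy", "cx", "cy" (pixels), "k1" (the pictures are not rectified: a ray, as slopes to the right and down, at radius r is drawn at 1 + k1 r^2 times it, then the intrinsics apply), "rvec" (rotation vector, rad) and "tvec" (3), from world to camera coordinates, as OpenCV has them. Camera axes: x right, y down, z forward; pixel columns grow to the right and rows downward; lengths in m; the calibration is good to about 2 mm. A picture is of the moment at which its call begins: read the wrist's pose just before it. camera_model takes no time and is no camera call; for the wrist camera it gives the pose at the moment of the call.
- ticket.close_job(): hands the job in; it is judged then, once.
The state is a dict: "t": time; "q": joint angles; "dq": joint speeds; "joint_torque": joint torques, N m; "tool_pos": TCP position; "orientation": TCP orientation; "force": force on the tool from outside, world axes, zero at the start; "wrist_torque": the same for the moment, N m; "opening": finger opening in m; "gripper_force": force on a finger pad.
Only numpy, scipy, OpenCV 4.12 (cv2) and the standard library are available. Lean on these libraries where they do the work, as an engineer would, in place of code of your own. Each camera call takes 0.05 s, during which the arm holds its last target. There are 200 camera calls.

## Task

Turn the jig tree until one of its two empty branches stands over the brass pointer of the base. Then hang the loose brass chimney collar on that branch: push it over the white nylon bobbin right down flat on the shoulder, so that both spring balls snap out again above it, feeling your way and never forcing it (about 40 N would mar the nylon). Leave the jar, the chimney and the spatula as they are, and let go.

Things in the scene. Friction and masses are not known exactly. Their poses are not given: they have to be found in the camera images.
- tree_base: Fixed round cast-iron base of the jig tree, 230 mm across; origin at its centre on the bench, z up. A brass pointer tongue on the bench sticks out along its -x axis (the loading side, roughly towards the robot) to 190 mm from the centre.
- tree (a joint): Angle of the turning tree on its base (rad, positive counter-clockwise from above, no end stops). 0: empty branch A over the pointer; 3.1416: empty branch B over the pointer. Stiff bearing, about 0.2 N m of friction, stays where left.
- tree_foot (a point): Point on the turning axis at bench height; its frame turns with the tree. Four branches at 90 degrees: A along -x and B along +x are empty, those along y already carry collars. The crown (arms, bobbins and handle as one) is clamped on the mast by hand anywhere from 15 mm below to 15 mm above the heights given here; its true height is not reported: feel or see it.
- handle (a point): Nominal centre of the flat top of the turning handle, 271 mm above the bench (true height up to 15 mm off with the crown). The handle is a dark wooden bar on top of the mast, 76 mm long along x, 20 mm wide along y, 26 mm tall. x along the branches A and B.
- branch_a (a point): Nominal centre of the upper face of the shoulder of branch A's white nylon bobbin, 120 mm from the turning axis, 170 mm high: right in plan, up to 15 mm off in height with the crown. The bobbin's axis leans outward, 25 degrees from vertical. Along it: shoulder disc 52 mm across, then a plug 42 mm across and 30 mm long, then a nose narrowing to 22 mm at 46 mm from the shoulder.
- branch_b (a point): The like point of branch B's bobbin, across the mast, leaning outward likewise.
- catch_a1 (a joint): Spring ball in branch A's bobbin, 8 mm across, on one tangential side, centred 20.2 mm along the bobbin's axis from the shoulder. 0: out, 3.5 mm proud of the plug; up to 0.004 m: pressed in. A collar flat on the shoulder lies just below the ball, which is then out. Pressing a collar past the two balls takes about 10 to 15 N.
- catch_a2 (a joint): The like ball on the other side of branch A's bobbin.
- catch_b1 (a joint): The like ball in branch B's bobbin.
- catch_b2 (a joint): The like ball on the other side of branch B's bobbin.
- collar: Loose brass chimney collar: plain ring, 54 mm outer diameter (a rolled bead of 56 mm at the top), 46 mm bore, 16 mm high, about 75 g, lying flat on the bench; origin at the centre of its underside, z up along the ring axis.
- jar: Squat blue glass jar with cork stopper, 72 mm across, 76 mm tall, standing; bystander. Origin under its centre.
- chimney: Red-painted tin lamp chimney, open tube, 76 mm across at most, 180 mm tall, standing; bystander. Origin under its centre.
- spatula: Bone spatula lying on the bench, 170 mm long along its x, 24 mm wide, 7 mm thick; bystander. Origin under its middle.
Mind the look-alikes: they are no part of the job. There is more than one size of the collar; the job needs the smallest.

How it is judged:
On the way:
1. an empty branch stands still over the pointer, with the collar not yet on the tree (((y of branch_a in the frame of tree_base between -0.0144 and 0.0144 m and x of branch_a in the frame of tree_base below 0 m) or (y of branch_b in the frame of tree_base between -0.0144 and 0.0144 m and x of branch_b in the frame of tree_base below 0 m)) and velocity of joint tree between -0.05 and 0.05 rad/s and contact force between collar and tree_base below 0.01 N), for 0.3 s.
At the end, for the whole second after the job is handed in: An empty branch is over the pointer within 18 mm and the collar sits home on its bobbin: within 5 mm of the shoulder's centre in x and y, 18 mm of its nominal height, leaning 25 degrees within 4, both balls out to within 0.7 mm; collar still and released (((y of branch_a in the frame of tree_base between -0.018 and 0.018 m and x of branch_a in the frame of tree_base below 0 m and x of collar in the frame of tree_foot between -0.125 and -0.115 m and y of collar in the frame of tree_foot between -0.005 and 0.005 m and z of collar in the frame of tree_foot between 0.152 and 0.188 m and angle between collar's own z axis and vertical between 0.366 and 0.506 rad and value of joint each of catch_a1, catch_a2 below 0.0007 m) or (y of branch_b in the frame of tree_base between -0.018 and 0.018 m and x of branch_b in the frame of tree_base below 0 m and x of collar in the frame of tree_foot between 0.115 and 0.125 m and y of collar in the frame of tree_foot between -0.005 and 0.005 m and z of collar in the frame of tree_foot between 0.152 and 0.188 m and angle between collar's own z axis and vertical between 0.366 and 0.506 rad and value of joint each of catch_b1, catch_b2 below 0.0007 m)) and linear speed of collar below 0.02 m/s and contact force between the fingers and collar below 0.05 N); the robot touches nothing.
It fails at once if the collar is pressed against the tree with more than 40 N in all (contact force between collar and tree_base above 40 N).
It fails at once if the jar is moved or tipped (distance of jar from where it was at the start of the episode above 0.02 m or angle between jar's own z axis and vertical above 0.3 rad).
It fails at once if the chimney is moved or tipped (distance of chimney from where it was at the start of the episode above 0.02 m or angle between chimney's own z axis and vertical above 0.3 rad).
It fails at once if the spatula is moved (distance of spatula from where it was at the start of the episode above 0.02 m).
It also fails if it takes over 72 s, if anything falls off the work surface, if the arm or the gripper's body presses on something with over 40 N, if the wrist force passes 120 N, or if a joint passes its speed limit or range.

## Working session

There is one attempt and no reset: what is moved stays moved. The work goes in short steps, Python scripts to look and compute and a tool call to move; the robot and the scene stay as the last step left them, time stands still between calls to the robot, and variables do not carry over. Pictures are saved under pics/ and viewed, at most 10 in all, crops included, and the job is handed in when it is done.

Besides the shell and the picture viewer there is one more tool, called after ">>>" as a command line: name --argument value ..., lists and objects as JSON in quotes. arm_command: Moves the arm, as the interface text tells. Its arguments: {"type":"object","properties":{"deltas":{"type":"array"},"gripper":{"type":"number"},"squeeze":{"type":"number"}},"required":["deltas"]}

```bash
mkdir -p pics; ls; cat > h.py <<'E'
import numpy as np, cv2
from plant import monitor, eyes, ticket
def cam(n):
    m=eyes.camera_model(n); R=cv2.Rodrigues(np.array(m['rvec'],float))[0]; t=np.array(m['tvec'],float).ravel()
    return m,R,t
def ray(c,u,v):
    m,R,t=c
    x,y=(u-m['cx'])/m['fx'],(v-m['cy'])/m['fy']
    a,b=x,y
    for _ in range(20):
        s=1+m['k1']*(a*a+b*b); a,b=x/s,y/s
    return -R.T@t, R.T@np.array([a,b,1.])
def onz(c,u,v,z):
    o,d=ray(c,u,v); return o+d*(z-o[2])/d[2]
def proj(c,P):
    m,R,t=c; p=R@np.array(P,float)+t; a,b=p[0]/p[2],p[1]/p[2]; s=1+m['k1']*(a*a+b*b)
    return np.array([m['fx']*a*s+m['cx'],m['fy']*b*s+m['cy']])
E
python3 - <<'E'
from h import *
for n in ['scene','top']:
    cv2.imwrite(f'pics/{n}0.png',eyes.read_camera(n)); c=cam(n); print(n,c[0],-c[1].T@c[2])
print(monitor.read_state())
E
```

```text
pics
scene {'fx': 448.4028237750909, 'fy': 448.4028237750909, 'cx': 278.2207233768643, 'cy': 208.51096329176727, 'k1': 0.012313283850821722, 'rvec': array([ 2.45232024,  0.636925  , -0.19435879]), 'tvec': array([-0.45525259, -0.133723  ,  1.43413144])} [ 0.84774902 -0.60617485  1.09350053]
top {'fx': 452.00808044193496, 'fy': 452.00808044193496, 'cx': 273.1913202352238, 'cy': 205.6842690729855, 'k1': -0.03412775156710917, 'rvec': array([ 2.11337875, -2.16003501,  0.19060933]), 'tvec': array([-0.01075578,  0.56906953,  1.333429  ])} [ 0.33588226 -0.00884448  1.4103523 ]
{'t': 0.1, 'q': array([ 1.02259222e+00,  1.31108101e-01,  1.48914146e+00,  1.18710197e-05,
        1.52297344e+00, -8.53818702e-02]), 'dq': array([ 0.00120239,  0.00148592, -0.0041096 ,  0.00016352, -0.00040988,
        0.00183652]), 'joint_torque': array([ 2.02756246e-05, -5.61343074e+01, -4.93095803e+01,  7.68503523e-02,
        2.91386823e-02, -4.57356862e-05]), 'tool_pos': array([0.26759359, 0.53647228, 0.21769479]), 'orientation': array([-7.20409811e-01, -3.05734305e+00,  2.42732003e-03]), 'force': array([-0.75271298,  0.75636936, -0.53376972]), 'wrist_torque': array([-0.00189256,  0.01226224,  0.00386954]), 'gripper_force': 0.0, 'opening': 0.09282663109425167}
```

View pics/top0.png

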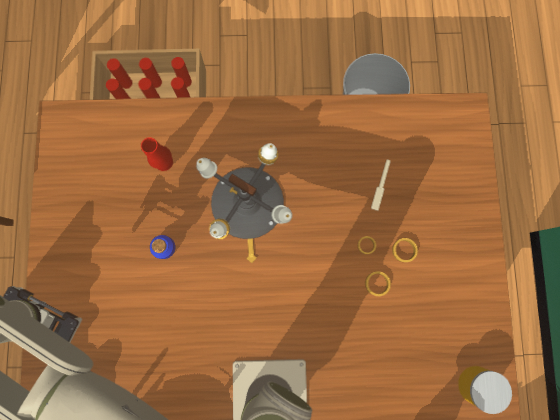

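View pics/scene0.png

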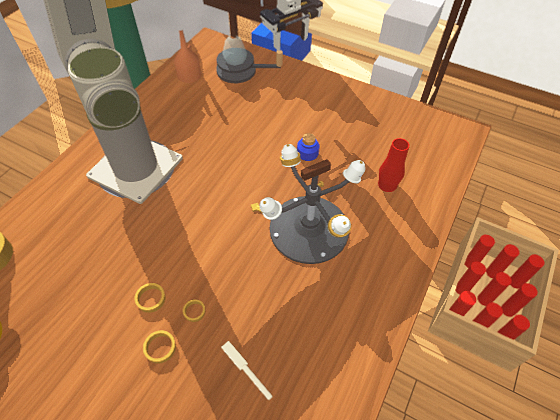

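The top view shows the small collar at (367,245), the tree at about (248,203), its empty branches at (206,167) and (283,214), and the pointer tip at (252,258). The spatula, jar and chimney are all clear of these. The scene view shows the same collar at (193,310).

```bash
cat > m.py <<'E'
from h import *
T=cv2.imread('pics/top0.png');S=cv2.imread('pics/scene0.png')
ct,cs=cam('top'),cam('scene')
def blobs(I,lo,hi,amin):
    m=cv2.inRange(cv2.cvtColor(I,cv2.COLOR_BGR2HSV),lo,hi)
    n,l,st,ce=cv2.connectedComponentsWithStats(m)
    return [(st[i].tolist(),ce[i].round(1).tolist()) for i in range(1,n) if st[i][4]>=amin]
# brass rings
for nm,I,c,box in [('top',T,ct,(340,225,425,300)),('scene',S,cs,(130,275,210,370))]:
    x0,y0,x1,y1=box; sub=I[y0:y1,x0:x1]
    m=cv2.inRange(cv2.cvtColor(sub,cv2.COLOR_BGR2HSV),(18,110,90),(35,255,255))
    cn,_=cv2.findContours(m,cv2.RETR_EXTERNAL,cv2.CHAIN_APPROX_NONE)
    for k in cn:
        if len(k)<20: continue
        (u,v),ax,_=cv2.fitEllipse(k); P=onz(c,u+x0,v+y0,.010); 
        print(nm,'ring',u+x0,v+y0,ax,P.round(4), 'dia~',max(ax)/c[0]['fx']*np.linalg.norm(P+c[1].T@c[2]))
for nm,I,c,box in [('top',T,ct,(190,130,310,270)),('scene',S,cs,(240,130,390,275))]:
    x0,y0,x1,y1=box; sub=I[y0:y1,x0:x1]
    print(nm,'white',[(s[:5],[ce[0]+x0,ce[1]+y0]) for s,ce in blobs(sub,(0,0,150),(180,70,255),25)])
    print(nm,'brass',[(s[:5],[ce[0]+x0,ce[1]+y0]) for s,ce in blobs(sub,(18,110,90),(35,255,255),15)])
a=cv2.resize(T[135:270,185:305],None,fx=4,fy=4,interpolation=2);b=cv2.resize(S[130:265,245:365],None,fx=3.3,fy=4,interpolation=2)
b=cv2.resize(S[130:265,245:365],None,fx=4,fy=4,interpolation=2)
o=np.hstack([a,b])[:, :960]; o=cv2.resize(o,(800,450)); cv2.imwrite('pics/tree0.png',o)
E
python3 m.py
```

```text
top ring 377.66712951660156 283.3268127441406 (23.708751678466797, 24.2708683013916) [ 0.327  -0.3385  0.01  ] dia~ 0.07724957444997799
top ring 404.82482147216797 249.6921844482422 (23.378429412841797, 24.294599533081055) [ 0.4279 -0.4295  0.01  ] dia~ 0.07874349726504841
top ring 366.5108070373535 244.7404270172119 (17.087915420532227, 17.55921173095703) [ 0.446  -0.3107  0.01  ] dia~ 0.05581337432616746
scene ring 158.71299171447754 346.16578674316406 (29.962106704711914, 33.128273010253906) [ 0.4259 -0.4277  0.01  ] dia~ 0.08690779977850242
scene ring 193.59770965576172 310.2142906188965 (20.774837493896484, 21.78133201599121) [ 0.4462 -0.3111  0.01  ] dia~ 0.05793045299474351
scene ring 149.46327018737793 297.0684394836426 (27.76044273376465, 30.0299015045166) [ 0.3256 -0.337   0.01  ] dia~ 0.08254234004706996
top white [([71, 13, 16, 17, 199], [268.4, 151.5]), ([7, 28, 20, 20, 282], [206.3, 167.7]), ([82, 75, 20, 18, 263], [281.3, 214.3]), ([20, 92, 17, 16, 190], [217.8, 229.9])]
top brass [([68, 18, 20, 16, 90], [266.5, 158.2]), ([40, 57, 7, 7, 24], [233.0, 190.3]), ([20, 89, 20, 20, 87], [222.8, 226.4]), ([57, 108, 9, 25, 130], [250.6, 250.6])]
scene white [([41, 14, 17, 16, 198], [288.9, 152.1]), ([103, 30, 22, 23, 349], [354.4, 171.3]), ([20, 67, 22, 23, 369], [270.5, 208.1]), ([91, 86, 20, 19, 274], [340.2, 224.7])]
scene brass [([40, 22, 21, 14, 122], [290.6, 160.4]), ([77, 51, 7, 6, 24], [320.3, 183.6]), ([11, 73, 11, 10, 64], [255.4, 207.0]), ([88, 84, 23, 23, 128], [336.0, 226.9])]
```

View pics/tree0.png

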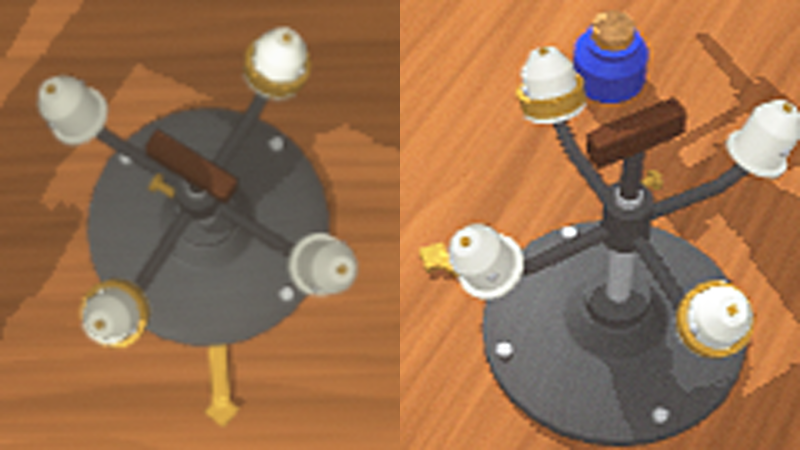

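The zoom shows a brass dot on each nose tip. The empty bobbins' dots are in the top view at (199.4,165.6) and (287.9,215.7), and in the scene view at (363.5,161.5) and (265.1,202.3). The handle runs along the line between the empty branches.

```bash
cat > m2.py <<'E'
from h import *
ct,cs=cam('top'),cam('scene')
def tri(a,b):
    o1,d1=ray(ct,*a);o2,d2=ray(cs,*b)
    s=np.linalg.lstsq(np.c_[d1,-d2],o2-o1,rcond=None)[0]
    p,q=o1+s[0]*d1,o2+s[1]*d2; return (p+q)/2,np.linalg.norm(p-q)
t=[(199.4,165.6),(271.1,146.1),(287.9,215.7),(215,232.2)];s=[(363.5,161.5),(344.9,223),(265.1,202.3),(287.9,145)]
P=[]
for a,b in zip(t,s): p,e=tri(a,b);P.append(p);print(p.round(4),round(e,4))
P=np.array(P);C=P.mean(0);print('centre',C)
for p in P:print('r',np.hypot(*(p-C)[:2]),'ang',np.degrees(np.arctan2(*(p-C)[1::-1])))
# pointer tip / base from pixel
px=lambda u,v:(185+u/3.3333,135+v/3.3333)
print('pointer tip',onz(ct,*px(222,424),.004))
# base disc outline in top view
for z in (.012,.02):
    L=onz(ct,*px(88,222),z);R=onz(ct,*px(328,222),z);D=onz(ct,*px(208,346),z);U=onz(ct,*px(208,107),z)
    print(z,L,R,D,U)
# handle top face corners, top view & scene view
print('handle',tri(px(149,131),(245+(587-400)/3.333,130+140/3.333)))
sx=lambda u,v:(245+(u-400)/3.3333,130+v/3.3333)
# ends of handle top: top view far-left end mid, right end mid ; scene right end, left end
print('hL',tri(px(151,138),sx(683,108)),'hR',tri(px(235,184),sx(588,141)))
E
python3 m2.py
```

```text
[0.6636 0.1822 0.2104] 0.0159
[ 0.7064 -0.0187  0.2182] 0.0025
[ 0.5131 -0.0588  0.219 ] 0.0036
[0.4724 0.1348 0.2196] 0.0021
centre [0.58885881 0.05987063 0.21682138]
r 0.1433788797397821 ang 58.596815813458925
r 0.14139361208430226 ang -33.74689441539452
r 0.14085064371765585 ang -122.55523451529021
r 0.13848099967542749 ang 147.26218214541416
pointer tip [0.40049236 0.04705755 0.004     ]
0.012 [0.59206172 0.17029574 0.012     ] [ 0.58725755 -0.05594595  0.012     ] [0.47250385 0.05869532 0.012     ] [0.70131351 0.05577644 0.012     ]
0.02 [0.59059611 0.16927088 0.02      ] [ 0.58581942 -0.05567648  0.02      ] [0.47172224 0.05830893 0.02      ] [0.69922287 0.05540675 0.02      ]
handle (array([0.58697007, 0.06569263, 0.26438508]), np.float64(0.07562064254327662))
hL (array([0.61080015, 0.08907119, 0.27209098]), np.float64(0.002958823808082687)) hR (array([0.56931579, 0.0229213 , 0.28011932]), np.float64(0.0019266606823830114))
```

>>> arm_command --deltas '[[[2.1,-3.1,1.2,0,0,-6.4],[2.1,-3.1,1.2,0,0,-6.4],[2.1,-3.1,1.2,0,0,-6.4],[2.1,-3.1,1.2,0,0,-6.4],[2.1,-3.1,1.2,0,0,-6.4],[2.1,-3.1,1.2,0,0,-6.4],[2.1,-3.1,1.2,0,0,-6.4],[2.1,-3.1,1.2,0,0,-6.4],[2.1,-3.1,1.2,0,0,-6.4],[2.1,-3.1,1.2,0,0,-6.4],[2.1,-3.1,0,0,0,-6.4],[2.1,-3.1,0,0,0,-6.4]]]' --gripper 1

```text
t: 1.1
tool_pos: [0.5209, 0.1633, 0.3396]
orientation: [2.469, 1.942, 0.002]
force: [-0.2, -1.0, -0.4]
opening: 0.093
gripper_force: 0.0
```

>>> arm_command --deltas '[[[2.3,-3.5,0,0,0,-6.4],[2.3,-3.5,0,0,0,-6.4],[2.3,-3.6,0,0,0,-6.4],[0,0,0,0,0,0],[0,0,0,0,0,0]]]' --gripper 0

```text
t: 1.52
tool_pos: [0.5885, 0.0578, 0.3372]
orientation: [-2.757, -1.505, 0.003]
force: [-1.3, 0.5, -0.0]
opening: 0.064
gripper_force: 0.0
```

```bash
cat > st.py <<'E'
from h import *
s=monitor.read_state();R=cv2.Rodrigues(s['orientation'])[0]
print(s['t'],s['tool_pos'].round(4),'z',R[:,2].round(3),'y',R[:,1].round(3),'yaw',np.degrees(np.arctan2(R[1,1],R[0,1])).round(1),s['force'].round(2),s['opening'],s['q'].round(2))
E
python3 st.py; python3 -c "
from h import *
cv2.imwrite('pics/w1.png',eyes.read_camera('wrist'));c=cam('wrist')
for z in (.271,.278,.285): print(proj(c,(.589,.0585,z)))
print(proj(c,(.400,.047,.004)))
np.savez('w1.npz',m=c[0],R=c[1],t=c[2])"
```

```text
1.5167 [0.5885 0.0578 0.3372] z [-0.002 -0.    -1.   ] y [ 0.841 -0.541 -0.002] yaw -32.7 [-1.32  0.53 -0.01] 0.06397281293834936 [ 0.01  0.09  1.32 -0.    1.74  0.58]
[283.05834167 222.04406219]
[283.0464578  224.72385766]
[283.03388271 227.55998599]
[198.75573443 235.03909398]
```

View pics/w1.png

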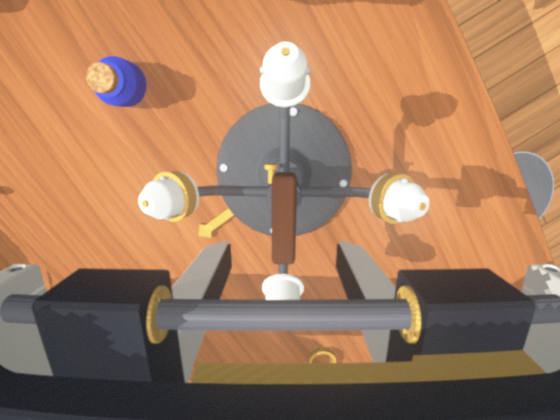

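The handle is at (284,~215), aligned and centred between the fingers. The arm can go straight down.

>>> arm_command --deltas '[[[0,0,-2.5,0,0,0],[0,0,-2.5,0,0,0],[0,0,-1.5,0,0,0],[0,0,-0.6,0,0,0],[0,0,-0.5,0,0,0],[0,0,0,0,0,0]]]'

```text
t: 2.07
tool_pos: [0.5876, 0.0611, 0.2624]
orientation: [-2.753, -1.513, 0.001]
force: [0.0, -0.3, -0.2]
opening: 0.0464
gripper_force: 0.0
```

>>> arm_command --deltas '[[[0,0,0,0,0,0],[0,0,0,0,0,0],[0,0,0,0,0,0],[0,0,0,0,0,0],[0,0,0,0,0,0],[0,0,0,0,0,0]]]' --gripper -1 --squeeze 25

```text
t: 2.57
tool_pos: [0.5895, 0.0595, 0.2636]
orientation: [2.753, 1.508, 0.004]
force: [5.5, -2.3, -0.4]
opening: 0.0199
gripper_force: 25.0
```

>>> arm_command --deltas '[[[0,0,0,0,0,-4.5],[0,0,0,0,0,-4.5],[0,0,0,0,0,-4.5],[0,0,0,0,0,-4.5],[0,0,0,0,0,-4.5],[0,0,0,0,0,-4.5],[0,0,0,0,0,-4.5],[0,0,0,0,0,-4.5],[0,0,0,0,0,-4.5],[0,0,0,0,0,-4.5],[0,0,0,0,0,-4.5],[0,0,0,0,0,-4.5]]]'

```text
t: 3.57
tool_pos: [0.5897, 0.0591, 0.2636]
orientation: [3.139, 0.088, 0.006]
force: [6.6, -4.0, -1.2]
opening: 0.0199
gripper_force: 25.0
```

>>> arm_command --deltas '[[[0,0,0,0,0,0],[0,0,0,0,0,0],[0,0,0,0,0,0],[0,0,0,0,0,0]]]'

```text
t: 3.9
tool_pos: [0.5897, 0.0591, 0.2636]
orientation: [3.139, 0.094, 0.006]
force: [6.4, -3.2, -0.6]
opening: 0.0196
gripper_force: 25.0
```

>>> arm_command --deltas '[[[0,0,0,0,0,0],[0,0,0,0,0,0],[0,0,0,0,0,0],[0,0,2.5,0,0,0],[0,0,3,0,0,0],[0,0,3,0,0,0],[0,0,0,0,0,0]]]' --gripper 1

```text
t: 4.48
tool_pos: [0.5898, 0.0604, 0.3552]
orientation: [-3.14, -0.096, -0.015]
force: [1.1, 0.3, 1.4]
opening: 0.0617
gripper_force: 0.0
```

```bash
python3 st.py; python3 - <<'E'
from h import *
cv2.imwrite('pics/w2.png',eyes.read_camera('wrist'));c=cam('wrist')
print(proj(c,(.589,.0585,.15)),proj(c,(.400,.047,.004)))
import pickle;pickle.dump(c,open('w2.pkl','wb'))
E
```

```text
4.4833 [0.5898 0.0604 0.3552] z [ 0.01  0.   -1.  ] y [ 0.061 -0.998  0.   ] yaw -86.5 [1.09 0.26 1.39] 0.06174304169374904 [0.02 0.09 1.29 0.   1.76 1.53]
[283.83484387 191.75968628] [283.49809591 273.11830165]
```

View pics/w2.png

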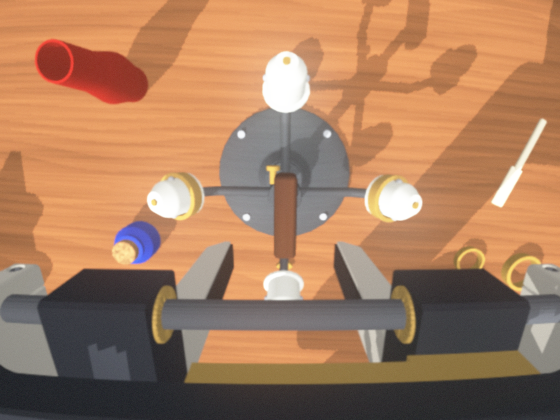

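The picture shows the empty branch at (283,285), lying over the pointer. Next, move above the small ring and check the tree with the fixed cameras.

>>> arm_command --deltas '[[[-1.2,-3.1,0,0,0,0],[-1.2,-3.1,0,0,0,0],[-1.2,-3.1,0,0,0,0],[-1.2,-3.1,0,0,0,0],[-1.2,-3.1,0,0,0,0],[-1.2,-3.1,0,0,0,0],[-1.2,-3.1,0,0,0,0],[-1.2,-3.1,-1.2,0,0,0],[-1.2,-3.1,-2.4,0,0,0],[-1.2,-3.1,-2.4,0,0,0],[-1.2,-3.1,-2.4,0,0,0],[-1.2,-3.1,-2.4,0,0,0]]]' --gripper 1

```text
t: 5.53
tool_pos: [0.4427, -0.3127, 0.2374]
orientation: [-3.139, -0.096, 0.001]
force: [1.3, -0.2, 0.1]
opening: 0.0931
gripper_force: 0.0
```

>>> arm_command --deltas '[[[0,0,-3,0,0,0],[0,0,-3,0,0,0],[0,0,-3,0,0,0],[0,0,0,0,0,0],[0,0,0,0,0,0]]]'

```text
t: 5.95
tool_pos: [0.4424, -0.3104, 0.1473]
orientation: [-3.136, -0.095, 0.007]
force: [-0.0, -0.7, 0.3]
opening: 0.0932
gripper_force: 0.0
```

```bash
python3 st.py; cat > look.py <<'E'
from h import *
import sys
k=sys.argv[1];d={}
import pickle
for n in ['top','scene','wrist']:
    c=cam(n);I=eyes.read_camera(n);cv2.imwrite(f'pics/{n}{k}.png',I);d[n]=c
pickle.dump(d,open(f'c{k}.pkl','wb'))
E
python3 look.py 3; python3 - <<'E'
from h import *
import pickle;d=pickle.load(open('c3.pkl','rb'))
W=cv2.imread('pics/wrist3.png');T=cv2.imread('pics/top3.png');S=cv2.imread('pics/scene3.png')
print('pred ring in wrist',proj(d['wrist'],(.446,-.311,.014)))
# predicted bobbin tip after turn
C=np.array([.589,.0585]);a=np.radians(-176.5)
P=np.r_[C+.1395*np.array([np.cos(a),np.sin(a)]),.219];print('tip pred',proj(d['top'],P),proj(d['scene'],P))
a=cv2.resize(T[140:275,190:300],(396,486),interpolation=2);b=cv2.resize(S[130:265,245:365],(400,450),interpolation=2)
b=cv2.copyMakeBorder(b,0,36,0,0,cv2.BORDER_CONSTANT)
cv2.imwrite('pics/v3.png',np.hstack([a,b]))
E
```

```text
5.95 [ 0.4424 -0.3104  0.1473] z [-0.004  0.004 -1.   ] y [ 0.061 -0.998 -0.004] yaw -86.5 [-0.01 -0.75  0.29] 0.0932459274384349 [-0.71  0.02  1.74  0.    1.39  0.8 ]
pred ring in wrist [281.07876115 201.55145268]
tip pred [246.92573614 239.76340979] [264.21880397 163.08458602]
```

View pics/v3.png

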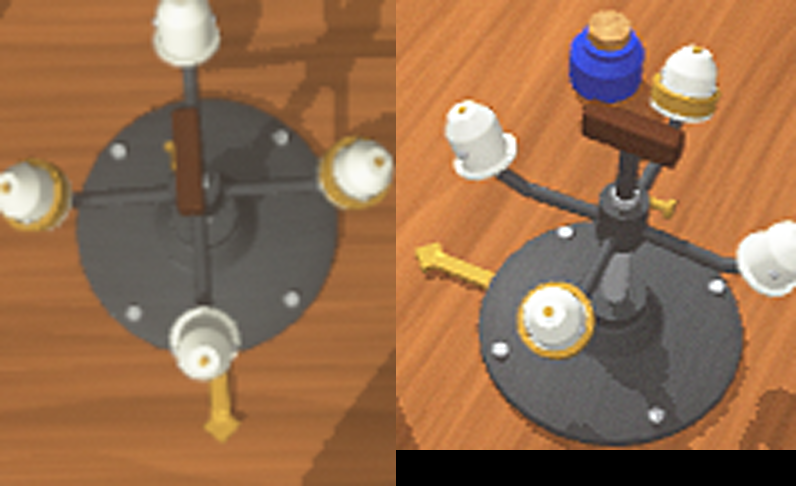

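View pics/wrist3.png

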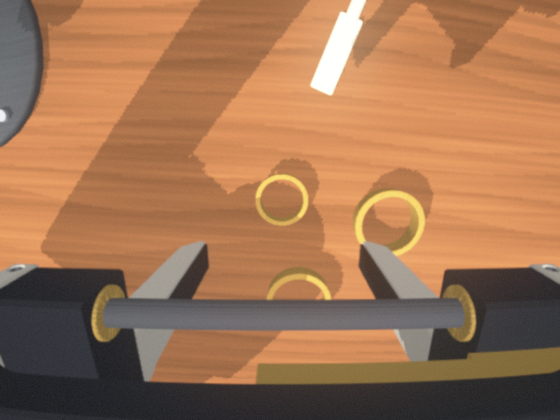

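The turned branch lies over the pointer, with its tip at top (246.7,240.3), which matches the prediction. The wrist view shows the small ring at (282,200), also as predicted. Now go down to it.

>>> arm_command --deltas '[[[0.2,0,-3,0,0,0],[0.2,0,-3,0,0,0],[0,0,-3,0,0,0],[0,0,-2,0,0,0],[0,0,-1.2,0,0,0],[0,0,-1,0,0,0],[0,0,-0.7,0,0,0],[0,0,0,0,0,0],[0,0,0,0,0,0]]]'

```text
t: 6.85
tool_pos: [0.4488, -0.3125, 0.0118]
orientation: [3.139, 0.096, 0.002]
force: [0.2, 0.4, -0.7]
opening: 0.093
gripper_force: 0.0
```

```bash
python3 st.py
```

```text
6.85 [ 0.4488 -0.3125  0.0118] z [ 0.001 -0.001 -1.   ] y [ 0.061 -0.998  0.001] yaw -86.5 [ 0.2   0.37 -0.73] 0.0929692212777636 [-0.7   0.19  1.82  0.    1.13  0.81]
```

>>> arm_command --deltas '[[[0,0,-0.4,0,0,0],[0,0,-0.4,0,0,0],[0,0,0,0,0,0],[0,0,0,0,0,0]]]'

```text
t: 7.18
tool_pos: [0.448, -0.3118, 0.0026]
orientation: [-3.14, -0.095, 0.0]
force: [-0.3, -0.1, 0.8]
opening: 0.0929
gripper_force: 0.0
```

>>> arm_command --deltas '[[[0,0,0,0,0,0],[0,0,0,0,0,0],[0,0,0,0,0,0],[0,0,0,0,0,0],[0,0,0,0,0,0],[0,0,0,0,0,0],[0,0,0,0,0,0],[0,0,0,0,0,0]]]' --gripper -1 --squeeze 30

```text
t: 7.85
tool_pos: [0.4481, -0.3118, 0.0027]
orientation: [-3.14, -0.096, -0.0]
force: [0.5, -0.1, 0.8]
opening: 0.0532
gripper_force: 30.0
```

```bash
python3 st.py
```

```text
7.85 [ 0.4481 -0.3118  0.0027] z [ 0.  0. -1.] y [ 0.061 -0.998 -0.   ] yaw -86.5 [ 0.47 -0.13  0.79] 0.05323951211452843 [-0.7   0.2   1.83  0.    1.11  0.81]
```

>>> arm_command --deltas '[[[0,0,0.5,0,0,0],[0,0,1.5,0,0,0],[0,0,3,0,0,0],[0,0,3,0,0,0],[0,0,3,0.3,-5,0],[0,0,3,0.3,-5,0],[0,0,3,0.3,-5,0],[0,0,3,0.3,-5,0],[0,0,3,0.3,-5,0],[0,0,3,0,0,0],[0,0,0,0,0,0],[0,0,0,0,0,0]]]'

```text
t: 8.85
tool_pos: [0.4482, -0.3131, 0.2655]
orientation: [-3.056, -0.093, -0.683]
force: [-0.1, -0.3, -1.3]
opening: 0.0538
gripper_force: 30.0
```

```bash
python3 st.py; python3 look.py 4; python3 - <<'E'
exec(open('m2.py').read().split('t=[')[0])
print('tip',tri((246.7,240.3),(264.8,163.3)))
E
```

```text
8.85 [ 0.4482 -0.3131  0.2655] z [ 0.425  0.021 -0.905] y [ 0.06  -0.998  0.005] yaw -86.6 [-0.06 -0.34 -1.3 ] 0.05379773705369544 [-0.96 -0.35  1.91  0.38  1.35  0.51]
tip (array([0.44944059, 0.0513799 , 0.21630446]), np.float64(0.0020975167785595035))
```

View pics/wrist4.png

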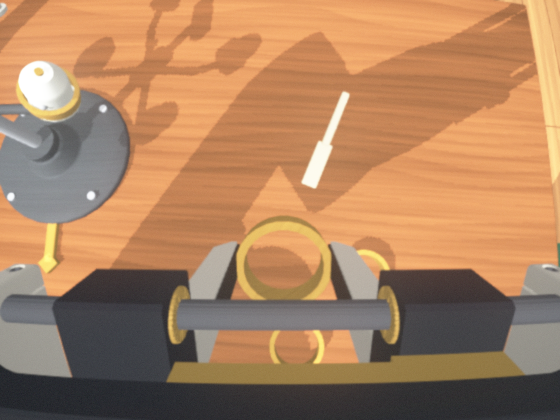

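The ring sits between the fingers, with its top ellipse spanning about u 236–331 and v 217–303. Check its tilt against the prediction and work out the move.

```bash
python3 - <<'E'
from h import *
import pickle;d=pickle.load(open('c4.pkl','rb'));c=d['wrist']
s=monitor.read_state();R=cv2.Rodrigues(s['orientation'])[0];p=s['tool_pos']
th=np.linspace(0,2*np.pi,90)
for r,h in ((.028,.016),(.023,.016),(.023,0),(.027,0)):
  for dx in (0,-.002):
   for tilt in (0,15,-25):
    a=np.radians(tilt);Rt=cv2.Rodrigues(np.array([0,a,0]))[0]
    P=[proj(c,p+R@(np.array([dx,0,.003])+np.array([0,0,-.014])+Rt@np.array([r*np.cos(t),r*np.sin(t),.014-h]))) for t in th];P=np.array(P)
    print(r,h,dx,tilt,P.min(0).round(),P.max(0).round())
W=cv2.imread('pics/wrist4.png');m=cv2.inRange(cv2.cvtColor(W,cv2.COLOR_BGR2HSV),(18,110,60),(35,255,255))[205:300,225:345]
for col in (45,50,55,60,65,70): print(col+225,(np.where(m[:,col])[0]+205).tolist())
E
```

```text
0.028 0.016 0 0 [232. 220.] [330. 309.]
0.028 0.016 0 15 [232. 227.] [330. 301.]
0.028 0.016 0 -25 [232. 216.] [330. 316.]
0.028 0.016 -0.002 0 [232. 223.] [330. 312.]
0.028 0.016 -0.002 15 [232. 230.] [330. 304.]
0.028 0.016 -0.002 -25 [232. 220.] [330. 319.]
0.023 0.016 0 0 [241. 228.] [321. 302.]
0.023 0.016 0 15 [241. 234.] [321. 296.]
0.023 0.016 0 -25 [241. 225.] [321. 307.]
0.023 0.016 -0.002 0 [241. 232.] [321. 305.]
0.023 0.016 -0.002 15 [241. 238.] [321. 299.]
0.023 0.016 -0.002 -25 [241. 228.] [321. 310.]
0.023 0 0 0 [244. 220.] [318. 288.]
0.023 0 0 15 [244. 218.] [318. 278.]
0.023 0 0 -25 [244. 228.] [318. 302.]
0.023 0 -0.002 0 [244. 223.] [318. 290.]
0.023 0 -0.002 15 [244. 222.] [318. 280.]
0.023 0 -0.002 -25 [244. 231.] [318. 305.]
0.027 0 0 0 [238. 213.] [324. 293.]
0.027 0 0 15 [237. 212.] [325. 282.]
0.027 0 0 -25 [238. 222.] [324. 309.]
0.027 0 -0.002 0 [238. 217.] [324. 296.]
0.027 0 -0.002 15 [237. 216.] [325. 285.]
0.027 0 -0.002 -25 [238. 225.] [324. 312.]
270 [218, 219, 220, 221, 222, 223, 224, 225, 226, 227, 228, 229, 230, 231, 287, 288, 289, 290, 291, 292, 293, 294, 295, 296, 297, 298]
275 [217, 218, 219, 220, 221, 222, 223, 224, 225, 226, 227, 228, 229, 230, 289, 290, 291, 292, 293, 294, 295, 296, 297, 298, 299]
280 [217, 218, 219, 220, 221, 222, 223, 224, 225, 226, 227, 228, 229, 290, 291, 292, 293, 294, 295, 296, 297, 298]
285 [217, 218, 219, 220, 221, 222, 223, 224, 225, 226, 227, 228, 229, 290, 291, 292, 293, 294, 295, 296, 297, 298]
290 [217, 218, 219, 220, 221, 222, 223, 224, 225, 226, 227, 228, 229, 230, 289, 290, 291, 292, 293, 294, 295, 296, 297, 298, 299]
295 [218, 219, 220, 221, 222, 223, 224, 225, 226, 227, 228, 229, 230, 231, 288, 289, 290, 291, 292, 293, 294, 295, 296, 297, 298, 299]
```

Grip confirmed: the ring has no tilt and its centre is about 1.5 mm toward the robot. Next, move to in front of the bobbin, on its axis.

>>> arm_command --deltas '[[[-0.1,3.3,0,0,0,0],[-0.1,3.3,0,0,0,0],[-0.1,3.3,0,0,0,0],[-0.1,3.3,0,0,0,0],[-0.1,3.3,0,0,0,0],[-0.1,3.3,0,0,0,0],[-0.1,3.3,0,0,0,0],[-0.1,3.3,0,0,0,0],[-0.1,3.3,0,0,0,0],[-0.1,3.3,0,0,0,0],[0,3.3,0,0,0,0],[0,0,0,0,0,0]]]'

```text
t: 10.0
tool_pos: [0.4368, 0.0587, 0.2611]
orientation: [-3.049, -0.109, -0.674]
force: [0.7, 0.8, -0.2]
opening: 0.0536
gripper_force: 30.0
```

>>> arm_command --deltas '[[[0,0,-1,0,0,0],[0,0,-1,0,0,0],[0,0,0,0,0,0],[0,0,0,0,0,0]]]'

```text
t: 10.33
tool_pos: [0.4374, 0.0495, 0.2403]
orientation: [-3.055, -0.088, -0.673]
force: [0.7, 0.0, -1.3]
opening: 0.0538
gripper_force: 30.0
```

```bash
python3 st.py; python3 look.py 5; python3 - <<'E'
from h import *
import pickle;d=pickle.load(open('c5.pkl','rb'));c=d['wrist']
print('tip pred',proj(c,(.4496,.0506,.2175)),proj(c,(.4496,.0556,.2175)),proj(c,(.4546,.0506,.2175)))
E
```

```text
10.3333 [0.4374 0.0495 0.2403] z [ 0.419  0.024 -0.907] y [ 0.058 -0.998  0.   ] yaw -86.7 [ 0.73  0.05 -1.26] 0.05377198256021865 [-0.04 -0.86  2.28  0.04  1.29  1.47]
tip pred [281.24044997 240.58309928] [274.09750509 240.16208708] [281.66477368 233.4491643 ]
```

View pics/wrist5.png

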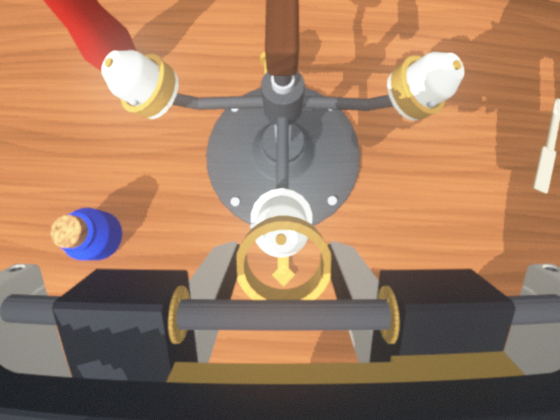

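The nose tip is at (281,240), exactly as predicted, and the ring centre is at (283.5,260). A small lateral correction, then go in along the bobbin's axis.

>>> arm_command --deltas '[[[0.3,0.15,0,0,0,0],[0.21,0.01,-0.45,0,0,0],[0.21,0.01,-0.45,0,0,0],[0.21,0.01,-0.45,0,0,0],[0.21,0.01,-0.45,0,0,0],[0.21,0.02,-0.45,0,0,0],[0.21,0.02,-0.45,0,0,0],[0,0,0,0,0,0],[0,0,0,0,0,0]]]'

```text
t: 11.23
tool_pos: [0.4534, 0.0535, 0.215]
orientation: [-3.053, -0.093, -0.676]
force: [-0.5, -0.1, -1.1]
opening: 0.0536
gripper_force: 30.0
```

```bash
cat >> st.py <<'E'
u=np.array([-.4218,-.0258,.9063]);e=s['tool_pos']-[.4704,.0531,.1764]
print('s mm',1e3*e@u,'lateral err mm',(1e3*(e-(e@u)*u)).round(1),'axial F',s['force']@u,s['wrist_torque'].round(2))
E
python3 st.py
```

```text
11.2333 [0.4534 0.0535 0.215 ] z [ 0.422  0.025 -0.906] y [ 0.061 -0.998  0.   ] yaw -86.5 [-0.54 -0.12 -1.15] 0.05364682030136898 [-0.02 -0.79  2.29  0.04  1.21  1.48]
s mm 42.13329604080977 lateral err mm [0.8 1.5 0.4] axial F -0.8104639580862063 [-0.05  0.41  0.01]
```

>>> arm_command --deltas '[[[0.1,0,-0.2,0,0,0],[0.1,0,-0.2,0,0,0],[0.1,0,-0.2,0,0,0],[0.1,0,-0.2,0,0,0],[0,0,0,0,0,0],[0,0,0,0,0,0]]]'

```text
t: 11.73
tool_pos: [0.4576, 0.0534, 0.2075]
orientation: [-3.053, -0.093, -0.678]
force: [0.3, -0.6, -1.2]
opening: 0.0535
gripper_force: 30.0
```

```bash
python3 st.py
```

```text
11.7333 [0.4576 0.0534 0.2075] z [ 0.422  0.025 -0.906] y [ 0.061 -0.998  0.   ] yaw -86.5 [ 0.33 -0.58 -1.16] 0.0534812581130852 [-0.02 -0.78  2.29  0.04  1.19  1.48]
s mm 33.53821484235613 lateral err mm [1.3 1.2 0.7] axial F -1.178409073047549 [-0.02  0.41 -0.  ]
```

>>> arm_command --deltas '[[[0.04,0,-0.1,0,0,0],[0.04,0,-0.1,0,0,0],[0.05,0,-0.1,0,0,0],[0.05,0,-0.1,0,0,0],[0.05,0,-0.1,0,0,0],[0,0,0,0,0,0],[0,0,0,0,0,0]]]'

```text
t: 12.32
tool_pos: [0.4599, 0.0534, 0.2025]
orientation: [-3.053, -0.093, -0.678]
force: [0.7, 0.0, -1.0]
opening: 0.0541
gripper_force: 30.0
```

```bash
python3 st.py
```

```text
12.3167 [0.4599 0.0534 0.2025] z [ 0.422  0.025 -0.906] y [ 0.061 -0.998  0.   ] yaw -86.5 [ 0.7   0.   -0.99] 0.05409026620517513 [-0.02 -0.77  2.3   0.04  1.18  1.48]
s mm 28.104312014980906 lateral err mm [1.4 1.1 0.7] axial F -1.1987766883675273 [ 0.02  0.42 -0.03]
```

Now onto the balls in about 1 mm steps, reading the force.

>>> arm_command --deltas '[[[0.04,0,-0.09,0,0,0],[0.04,0,-0.09,0,0,0],[0.04,0,-0.09,0,0,0],[0,0,0,0,0,0],[0,0,0,0,0,0]]]'

```text
t: 12.73
tool_pos: [0.4614, 0.0533, 0.2002]
orientation: [-3.053, -0.093, -0.679]
force: [0.9, -2.3, 0.3]
opening: 0.0537
gripper_force: 30.0
```

>>> arm_command --deltas '[[[0.04,0,-0.09,0,0,0],[0.04,0,-0.09,0,0,0],[0,0,0,0,0,0],[0,0,0,0,0,0]]]'

```text
t: 13.07
tool_pos: [0.4624, 0.0534, 0.1986]
orientation: [-3.053, -0.093, -0.68]
force: [1.8, -1.3, 1.4]
opening: 0.0538
gripper_force: 30.0
```

```bash
python3 st.py
```

```text
13.0667 [0.4624 0.0534 0.1986] z [ 0.424  0.025 -0.905] y [ 0.061 -0.998  0.   ] yaw -86.5 [ 1.82 -1.33  1.4 ] 0.053831982981770346 [-0.02 -0.76  2.3   0.04  1.16  1.48]
s mm 23.502107595262878 lateral err mm [1.9 1.  0.9] axial F 0.538321604791093 [-0.17 -0.13 -0.09]
```

>>> arm_command --deltas '[[[0.04,0,-0.09,0,0,0],[0.04,0,-0.09,0,0,0],[0,0,0,0,0,0],[0,0,0,0,0,0]]]'

```text
t: 13.4
tool_pos: [0.4628, 0.0535, 0.1961]
orientation: [-3.053, -0.093, -0.678]
force: [2.2, 0.2, -0.1]
opening: 0.0534
gripper_force: 30.0
```

```bash
python3 st.py
```

```text
13.4 [0.4628 0.0535 0.1961] z [ 0.423  0.025 -0.906] y [ 0.061 -0.998  0.   ] yaw -86.5 [ 2.23  0.16 -0.05] 0.05341326372055401 [-0.02 -0.75  2.3   0.04  1.16  1.48]
s mm 21.06921413828419 lateral err mm [1.3 0.9 0.6] axial F -0.9894443109919465 [-0.13 -0.1   0.03]
```

>>> arm_command --deltas '[[[0.04,0,-0.09,0,0,0],[0.04,0,-0.09,0,0,0],[0,0,0,0,0,0],[0,0,0,0,0,0]]]'

```text
t: 13.73
tool_pos: [0.4635, 0.0535, 0.1938]
orientation: [-3.053, -0.093, -0.677]
force: [6.2, 0.4, -3.3]
opening: 0.0537
gripper_force: 30.0
```

```bash
python3 st.py
```

```text
13.7333 [0.4635 0.0535 0.1938] z [ 0.422  0.025 -0.906] y [ 0.061 -0.998  0.   ] yaw -86.5 [ 6.18  0.42 -3.29] 0.053656266127970094 [-0.02 -0.75  2.3   0.04  1.15  1.48]
s mm 18.681130090910173 lateral err mm [1.  0.9 0.5] axial F -5.603083124009775 [-0.04 -0.39 -0.03]
```

```bash
python3 look.py 6; python3 st.py; python3 - <<'E'
from h import *
for k in (4,5,6):
    W=cv2.imread(f'pics/wrist{k}.png');m=cv2.inRange(cv2.cvtColor(W,cv2.COLOR_BGR2HSV),(15,100,50),(38,255,255))
    for col in (265,283,300):
        r=np.where(m[190:305,col])[0]+190; g=np.split(r,np.where(np.diff(r)>1)[0]+1); print(k,col,[(int(a[0]),int(a[-1])) for a in g if len(a)])
    row=np.where(m[260,220:350])[0]+220; print('row260',row.min(),row.max())
    w=cv2.inRange(cv2.cvtColor(W,cv2.COLOR_BGR2HSV),(0,0,150),(180,70,255))[150:300,225:345]
    ys,xs=np.where(w); print('white',xs.min()+225,xs.max()+225,ys.min()+150,ys.max()+150)
E
```

```text
13.8833 [0.4635 0.0535 0.1938] z [ 0.422  0.025 -0.906] y [ 0.061 -0.998  0.   ] yaw -86.5 [ 5.96  0.38 -3.9 ] 0.05316051359176599 [-0.02 -0.75  2.3   0.04  1.15  1.48]
s mm 18.665620127963066 lateral err mm [0.9 0.9 0.5] axial F -6.061207406351493 [-0.05 -0.35 -0.09]
4 265 [(196, 196), (219, 234), (284, 299)]
4 283 [(216, 230), (239, 239), (289, 299)]
4 300 [(218, 234), (239, 239), (285, 299)]
row260 236 332
white 225 344 150 277
5 265 [(222, 232), (285, 299)]
5 283 [(220, 228), (235, 243), (258, 287), (289, 299)]
5 300 [(221, 232), (285, 299)]
row260 236 331
white 225 344 160 276
6 265 [(221, 233), (297, 299)]
6 283 [(217, 229), (276, 288)]
6 300 [(220, 232), (298, 298)]
row260 236 330
white 225 344 167 299
```

```bash
python3 - <<'E'
from h import *
import pickle;c=pickle.load(open('c6.pkl','rb'))['wrist']
s=monitor.read_state();R=cv2.Rodrigues(s['orientation'])[0];p=s['tool_pos']
for dx in (-.003,-.0015,0,.0015):
  print(dx,[(a,proj(c,p+R@np.array([dx,.0,-a/1e3])).round(1).tolist()) for a in (20,24,28,32,36,40)])
for n in ('scene','top'):
    print(n,proj(cam(n),(.4496,.0506,.2175)))
    a=cv2.imread(f'pics/{n}6.png')
S=cv2.imread('pics/scene6.png');u,v=map(int,proj(cam('scene'),(.46,.052,.20)));T=cv2.imread('pics/wrist6.png')
A=cv2.resize(S[v-40:v+40,u-40:u+40],(400,400),interpolation=2);B=cv2.resize(T[180:320,213:353],(400,400),interpolation=2)
cv2.imwrite('pics/v6.png',np.hstack([A,B]))
E
```

```text
-0.003 [(20, [281.4, 277.4]), (24, [281.4, 281.0]), (28, [281.3, 284.8]), (32, [281.2, 288.8]), (36, [281.2, 293.0]), (40, [281.1, 297.4])]
-0.0015 [(20, [281.4, 274.9]), (24, [281.4, 278.5]), (28, [281.3, 282.2]), (32, [281.2, 286.2]), (36, [281.2, 290.3]), (40, [281.1, 294.7])]
0 [(20, [281.4, 272.4]), (24, [281.3, 276.0]), (28, [281.3, 279.7]), (32, [281.2, 283.5]), (36, [281.2, 287.6]), (40, [281.1, 291.9])]
0.0015 [(20, [281.4, 269.9]), (24, [281.3, 273.4]), (28, [281.3, 277.1]), (32, [281.2, 280.9]), (36, [281.2, 284.9]), (40, [281.1, 289.2])]
scene [264.29529049 163.28936117]
top [246.72205186 239.8824103 ]
```

View pics/v6.png

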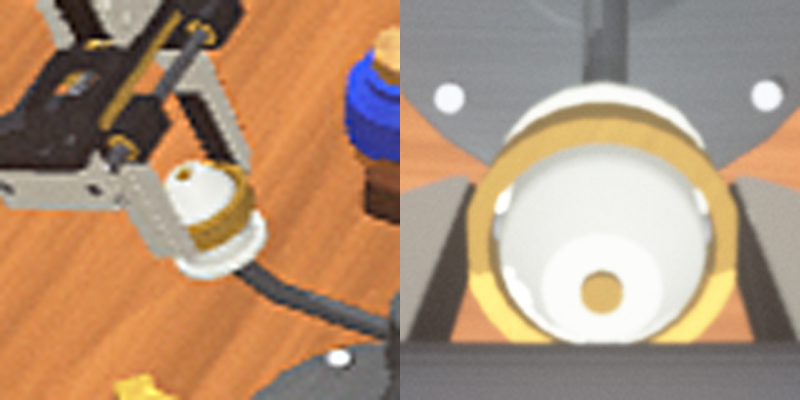

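The left crop shows the ring on the plug, a few mm above the shoulder. The right crop shows both balls in the bore at about (502,200) and (700,200), pressed by the ring. The plug is pushing the ring sideways along the tool's +x, so ease over and keep going.

>>> arm_command --deltas '[[[0.09,0,0.04,0,0,0],[0,0,0,0,0,0],[0,0,0,0,0,0]]]'

```text
t: 14.13
tool_pos: [0.4638, 0.0535, 0.1938]
orientation: [-3.054, -0.093, -0.675]
force: [0.9, -1.0, -3.8]
opening: 0.0539
gripper_force: 30.0
```

```bash
python3 st.py
```

```text
14.1333 [0.4638 0.0535 0.1938] z [ 0.421  0.025 -0.907] y [ 0.061 -0.998  0.   ] yaw -86.5 [ 0.94 -1.   -3.76] 0.05393396409721639 [-0.02 -0.75  2.3   0.04  1.15  1.48]
s mm 18.580715696815094 lateral err mm [1.2 0.9 0.6] axial F -3.7783627100869572 [-0.14  0.56 -0.01]
```

>>> arm_command --deltas '[[[0.04,0,-0.09,0,0,0],[0.04,0,-0.09,0,0,0],[0,0,0,0,0,0],[0,0,0,0,0,0]]]'

```text
t: 14.47
tool_pos: [0.4651, 0.0535, 0.1929]
orientation: [-3.053, -0.093, -0.677]
force: [-1.3, -0.4, -2.1]
opening: 0.0535
gripper_force: 30.0
```

```bash
python3 st.py
```

```text
14.4667 [0.4651 0.0535 0.1929] z [ 0.422  0.025 -0.906] y [ 0.061 -0.998  0.   ] yaw -86.5 [-1.26 -0.39 -2.05] 0.05353015395466145 [-0.02 -0.74  2.3   0.04  1.15  1.48]
s mm 17.13792435700882 lateral err mm [1.9 0.8 0.9] axial F -1.3210604776829553 [-0.02  0.72 -0.1 ]
```

>>> arm_command --deltas '[[[0.03,0,-0.1,0,0,0],[0.03,0,-0.1,0,0,0],[0,0,0,0,0,0],[0,0,0,0,0,0]]]'

```text
t: 14.8
tool_pos: [0.4662, 0.0535, 0.1912]
orientation: [-3.053, -0.093, -0.679]
force: [4.1, 0.8, -2.7]
opening: 0.0537
gripper_force: 30.0
```

```bash
python3 st.py
```

```text
14.8 [0.4662 0.0535 0.1912] z [ 0.423  0.025 -0.906] y [ 0.061 -0.998  0.   ] yaw -86.5 [ 4.06  0.79 -2.71] 0.053658359907045323 [-0.02 -0.74  2.3   0.04  1.14  1.48]
s mm 15.154712920848718 lateral err mm [2.2 0.8 1. ] axial F -4.190547072499983 [ 0.01  0.05 -0.  ]
```

>>> arm_command --deltas '[[[0.03,0,-0.1,0,0,0],[0.03,0,-0.1,0,0,0],[0,0,0,0,0,0],[0,0,0,0,0,0]]]'

```text
t: 15.13
tool_pos: [0.4669, 0.0535, 0.1895]
orientation: [-3.053, -0.093, -0.68]
force: [2.2, -0.3, -0.1]
opening: 0.0536
gripper_force: 30.0
```

```bash
python3 st.py
```

```text
15.1333 [0.4669 0.0535 0.1895] z [ 0.424  0.025 -0.905] y [ 0.061 -0.998  0.   ] yaw -86.5 [ 2.17 -0.32 -0.11] 0.0535577039782988 [-0.02 -0.74  2.3   0.04  1.14  1.48]
s mm 13.345739117904058 lateral err mm [2.1 0.7 1. ] axial F -1.001243293472578 [ 0.07 -0.06  0.02]
```

>>> arm_command --deltas '[[[0.03,0,-0.1,0,0,0],[0.04,0,-0.1,0,0,0],[0,0,0,0,0,0],[0,0,0,0,0,0]]]'

```text
t: 15.47
tool_pos: [0.4672, 0.0535, 0.187]
orientation: [-3.053, -0.093, -0.678]
force: [1.0, 0.5, 0.7]
opening: 0.0537
gripper_force: 30.0
```

```bash
python3 st.py
```

```text
15.4667 [0.4672 0.0535 0.187 ] z [ 0.422  0.025 -0.906] y [ 0.061 -0.998  0.   ] yaw -86.5 [1.03 0.49 0.66] 0.05368813292282721 [-0.02 -0.73  2.31  0.04  1.13  1.48]
s mm 10.96013213081413 lateral err mm [1.4 0.7 0.7] axial F 0.15153930066922713 [0.06 0.16 0.02]
```

>>> arm_command --deltas '[[[0.04,0,-0.1,0,0,0],[0.04,0,-0.1,0,0,0],[0,0,0,0,0,0],[0,0,0,0,0,0]]]'

```text
t: 15.8
tool_pos: [0.4677, 0.0535, 0.1846]
orientation: [-3.053, -0.093, -0.677]
force: [1.4, 1.2, -1.2]
opening: 0.0537
gripper_force: 30.0
```

```bash
python3 st.py
```

```text
15.8 [0.4677 0.0535 0.1846] z [ 0.422  0.025 -0.906] y [ 0.061 -0.998  0.   ] yaw -86.5 [ 1.36  1.21 -1.18] 0.05366534682780529 [-0.02 -0.73  2.31  0.04  1.13  1.48]
s mm 8.529713489784202 lateral err mm [0.9 0.6 0.5] axial F -1.6749073438040654 [0.12 0.21 0.1 ]
```

>>> arm_command --deltas '[[[0.04,0,-0.09,0,0,0],[0.04,0,-0.09,0,0,0],[0,0,0,0,0,0],[0,0,0,0,0,0]]]'

```text
t: 16.13
tool_pos: [0.4686, 0.0535, 0.1826]
orientation: [-3.053, -0.093, -0.677]
force: [4.8, 1.4, -4.4]
opening: 0.0536
gripper_force: 30.0
```

```bash
python3 st.py
```

```text
16.1333 [0.4686 0.0535 0.1826] z [ 0.422  0.025 -0.906] y [ 0.061 -0.998  0.   ] yaw -86.5 [ 4.83  1.36 -4.37] 0.05356164848128554 [-0.02 -0.72  2.31  0.04  1.12  1.48]
s mm 6.355429679329681 lateral err mm [0.8 0.5 0.4] axial F -6.0389004801592145 [ 0.15 -0.02  0.04]
```

>>> arm_command --deltas '[[[0.04,0,-0.09,0,0,0],[0,0,0,0,0,0],[0,0,0,0,0,0]]]'

```text
t: 16.38
tool_pos: [0.4688, 0.0535, 0.1819]
orientation: [-3.053, -0.093, -0.677]
force: [1.8, -0.1, -4.1]
opening: 0.0538
gripper_force: 30.0
```

```bash
python3 st.py
```

```text
16.3833 [0.4688 0.0535 0.1819] z [ 0.422  0.025 -0.906] y [ 0.061 -0.998  0.   ] yaw -86.5 [ 1.79 -0.11 -4.13] 0.05377029641509225 [-0.02 -0.72  2.31  0.04  1.12  1.48]
s mm 5.621813266082832 lateral err mm [0.8 0.5 0.4] axial F -4.494488184778386 [0.12 0.26 0.05]
```

>>> arm_command --deltas '[[[0.04,0,-0.09,0,0,0],[0,0,0,0,0,0],[0,0,0,0,0,0]]]'

```text
t: 16.63
tool_pos: [0.4695, 0.0534, 0.1816]
orientation: [-3.053, -0.093, -0.678]
force: [1.0, -0.1, -2.4]
opening: 0.0536
gripper_force: 30.0
```

```bash
python3 st.py
```

```text
16.6333 [0.4695 0.0534 0.1816] z [ 0.423  0.025 -0.906] y [ 0.061 -0.998  0.001] yaw -86.5 [ 1.01 -0.06 -2.42] 0.053629258903854234 [-0.02 -0.72  2.31  0.04  1.12  1.48]
s mm 5.0700368732476635 lateral err mm [1.3 0.4 0.6] axial F -2.6219863595853794 [0.01 0.45 0.02]
```

>>> arm_command --deltas '[[[0.04,0,-0.09,0,0,0],[0,0,0,0,0,0],[0,0,0,0,0,0]]]'

```text
t: 16.88
tool_pos: [0.47, 0.0534, 0.1808]
orientation: [-3.053, -0.093, -0.679]
force: [0.3, 0.3, -0.9]
opening: 0.0536
gripper_force: 30.0
```

```bash
python3 st.py
```

```text
16.8833 [0.47   0.0534 0.1808] z [ 0.423  0.025 -0.906] y [ 0.061 -0.998  0.   ] yaw -86.5 [ 0.34  0.25 -0.89] 0.053562082938423884 [-0.02 -0.72  2.31  0.04  1.11  1.48]
s mm 4.1501865578941874 lateral err mm [1.4 0.4 0.7] axial F -0.9594364377970266 [-0.05  0.41 -0.07]
```

>>> arm_command --deltas '[[[0.04,0,-0.09,0,0,0],[0,0,0,0,0,0],[0,0,0,0,0,0]]]'

```text
t: 17.13
tool_pos: [0.4706, 0.0534, 0.1802]
orientation: [-3.053, -0.093, -0.679]
force: [-3.3, -0.3, 3.2]
opening: 0.0533
gripper_force: 30.0
```

```bash
python3 st.py
```

```text
17.1333 [0.4706 0.0534 0.1802] z [ 0.423  0.025 -0.906] y [ 0.061 -0.998  0.   ] yaw -86.5 [-3.3  -0.29  3.19] 0.05333839178117979 [-0.02 -0.72  2.31  0.04  1.11  1.48]
s mm 3.3763220096815614 lateral err mm [1.6 0.4 0.7] axial F 4.295009277473245 [-0.17  0.58 -0.07]
```

>>> arm_command --deltas '[[[0.03,0,-0.07,0,0,0],[0,0,0,0,0,0],[0,0,0,0,0,0]]]'

```text
t: 17.38
tool_pos: [0.4707, 0.0534, 0.1801]
orientation: [-3.053, -0.093, -0.679]
force: [-11.1, 0.9, 10.4]
opening: 0.0537
gripper_force: 30.0
```

```bash
python3 st.py
```

```text
17.3833 [0.4707 0.0534 0.1801] z [ 0.423  0.025 -0.906] y [ 0.061 -0.998  0.001] yaw -86.5 [-11.07   0.85  10.38] 0.05371167293367384 [-0.02 -0.71  2.31  0.04  1.11  1.48]
s mm 3.2338013596134805 lateral err mm [1.7 0.3 0.8] axial F 14.058170904110298 [-0.29  1.43 -0.12]
```

>>> arm_command --deltas '[[[0.02,0,-0.05,0,0,0],[0,0,0,0,0,0],[0,0,0,0,0,0]]]'

```text
t: 17.63
tool_pos: [0.4708, 0.0534, 0.1801]
orientation: [-3.053, -0.093, -0.679]
force: [-16.0, -0.5, 14.9]
opening: 0.0534
gripper_force: 30.0
```

```bash
python3 st.py
```

```text
17.6333 [0.4708 0.0534 0.1801] z [ 0.423  0.025 -0.906] y [ 0.061 -0.998  0.001] yaw -86.5 [-16.03  -0.48  14.92] 0.05343987795181495 [-0.02 -0.71  2.31  0.04  1.11  1.48]
s mm 3.1563211262592015 lateral err mm [1.7 0.3 0.8] axial F 20.295361453574234 [-0.31  2.   -0.15]
```

Hard stop at s≈3.2 mm, right where the shoulder was expected. Take the load off, release, and check.

>>> arm_command --deltas '[[[-0.1,0,0.05,0,0,0],[0,0,0,0,0,0],[0,0,0,0,0,0]]]'

```text
t: 17.88
tool_pos: [0.4702, 0.0534, 0.18]
orientation: [-3.053, -0.093, -0.68]
force: [-5.7, -0.4, 7.2]
opening: 0.0538
gripper_force: 30.0
```

```bash
python3 st.py
```

```text
17.8833 [0.4702 0.0534 0.18  ] z [ 0.424  0.025 -0.905] y [ 0.061 -0.998  0.001] yaw -86.5 [-5.66 -0.41  7.19] 0.05376389733796021 [-0.02 -0.72  2.31  0.04  1.11  1.48]
s mm 3.290729287911656 lateral err mm [1.2 0.4 0.6] axial F 8.916528423366696 [-0.19  0.81 -0.1 ]
```

>>> arm_command --deltas '[[[0,0,0,0,0,0],[0,0,0,0,0,0],[0,0,0,0,0,0],[0,0,0,0,0,0],[0,0,0,0,0,0]]]' --gripper 1

```text
t: 18.3
tool_pos: [0.4697, 0.0535, 0.1787]
orientation: [-3.053, -0.093, -0.677]
force: [-0.3, 0.3, 0.2]
opening: 0.0821
gripper_force: 0.0
```

>>> arm_command --deltas '[[[-0.2,0,0.45,0,0,0],[-0.4,0,0.9,0,0,0],[-0.8,0,1.8,0,0,0],[-1.2,-0.1,2.7,0,0,0],[-1.2,-0.1,2.7,0,0,0],[0,0,0,0,0,0],[0,0,0,0,0,0]]]'

```text
t: 18.88
tool_pos: [0.4326, 0.0514, 0.2676]
orientation: [-3.052, -0.093, -0.686]
force: [0.5, -0.9, -0.6]
opening: 0.0929
gripper_force: 0.0
```

```bash
python3 st.py; python3 look.py 7; python3 - <<'E'
from h import *
import pickle;d=pickle.load(open('c7.pkl','rb'))
u=np.array([-.4218,-.0258,.9063]);o=np.array([.469,.0518,.1758]);e1=np.array([.061,-.998,0]);e2=np.cross(e1,u)
for n in ('wrist','scene','top'):
    I=cv2.imread(f'pics/{n}7.png');c=d[n];m=cv2.inRange(cv2.cvtColor(I,cv2.COLOR_BGR2HSV),(15,90,50),(38,255,255))
    x,y=map(int,proj(c,o+.012*u));w=40 if n!='wrist' else 70
    sub=m[max(0,y-w):y+w,max(0,x-w):x+w];k,l,st,ce=cv2.connectedComponentsWithStats(sub)
    for i in range(1,k):
        if st[i][4]>25: print(n,'brass blob',st[i][0]+max(0,x-w),st[i][1]+max(0,y-w),st[i][2:5])
    for h in (0,.006,.012):
        P=np.array([proj(c,o+u*s+r*(e1*np.cos(t)+e2*np.sin(t))) for s,r in ((h,.027),(h+.016,.028)) for t in np.linspace(0,6.28,60)])
        print(n,'ring at',h,P.min(0).round(),(P.max(0)-P.min(0)).round())
    print('balls',[proj(c,o+.0202*u+sg*.022*e1).round(1) for sg in (1,-1)])
E
```

```text
18.8833 [0.4326 0.0514 0.2676] z [ 0.427  0.025 -0.904] y [ 0.061 -0.998  0.001] yaw -86.5 [ 0.5  -0.88 -0.63] 0.09288407447043408 [-0.03 -0.88  2.24  0.04  1.34  1.48]
s mm 98.60885081149647 lateral err mm [3.8 0.8 1.8] axial F -0.7619020344827114 [-0.02  0.36 -0.  ]
wrist brass blob 251 187 [ 65  62 782]
wrist brass blob 280 229 [ 8  8 57]
wrist brass blob 274 249 [ 22  32 419]
wrist ring at 0 [252. 188.] [64. 64.]
wrist ring at 0.006 [252. 190.] [66. 65.]
wrist ring at 0.012 [251. 191.] [67. 67.]
balls [array([309.9, 223.9]), array([258.8, 223.9])]
scene brass blob 303 133 [ 6 12 60]
scene brass blob 259 164 [ 22  19 145]
scene brass blob 250 203 [ 24   9 113]
scene ring at 0 [259. 164.] [22. 19.]
scene ring at 0.006 [258. 163.] [22. 19.]
scene ring at 0.012 [257. 161.] [22. 19.]
balls [array([264.4, 176.4]), array([271.9, 164.8])]
top brass blob 236 225 [ 21  22 137]
top brass blob 242 250 [30  4 58]
top ring at 0 [237. 225.] [21. 21.]
top ring at 0.006 [236. 226.] [21. 21.]
top ring at 0.012 [236. 226.] [21. 21.]
balls [array([255., 236.]), array([238.7, 237.3])]
```

```bash
python3 - <<'E'
import cv2
W=cv2.cvtColor(cv2.imread('pics/wrist7.png'),cv2.COLOR_BGR2HSV)
for v in (212,216,220,224): print(v,[tuple(map(int,W[v,u,1:])) for u in range(250,266)],'|',[tuple(map(int,W[v,u,1:])) for u in range(303,319)])
E
```

```text
212 [(5, 150), (19, 157), (73, 202), (112, 244), (116, 252), (118, 253), (121, 253), (116, 252), (101, 247), (47, 234), (10, 238), (7, 229), (8, 226), (6, 237), (3, 248), (2, 252)] | [(12, 217), (15, 203), (12, 199), (7, 222), (6, 241), (15, 240), (73, 221), (123, 216), (128, 217), (131, 213), (125, 212), (108, 200), (64, 167), (18, 143), (7, 139), (4, 137)]
216 [(11, 157), (48, 181), (100, 232), (114, 252), (116, 253), (118, 253), (117, 252), (121, 245), (106, 210), (44, 204), (10, 235), (4, 248), (1, 252), (1, 253), (1, 254), (2, 254)] | [(7, 230), (8, 228), (8, 221), (12, 214), (12, 221), (15, 223), (63, 189), (118, 193), (126, 211), (128, 215), (128, 214), (123, 213), (105, 194), (52, 161), (13, 142), (7, 138)]
220 [(84, 182), (79, 191), (108, 234), (118, 250), (107, 251), (73, 244), (15, 235), (1, 233), (1, 236), (4, 244), (3, 252), (1, 254), (1, 254), (1, 254), (1, 254), (1, 254)] | [(8, 230), (7, 229), (8, 228), (8, 225), (12, 215), (10, 200), (5, 191), (15, 190), (48, 193), (104, 209), (127, 213), (123, 212), (107, 195), (55, 159), (28, 144), (44, 150)]
224 [(129, 224), (128, 231), (125, 245), (118, 252), (110, 253), (84, 252), (30, 249), (4, 248), (1, 249), (1, 251), (1, 254), (0, 254), (0, 254), (0, 254), (0, 254), (0, 254)] | [(8, 229), (7, 228), (8, 228), (8, 227), (9, 223), (10, 210), (4, 200), (8, 197), (37, 198), (92, 206), (125, 214), (126, 218), (126, 218), (127, 217), (129, 218), (129, 218)]
```

Both balls bulge out over the brass, at u≈256 and u≈311 around row 222. The ring position matches home in all three views, so hand in.

```bash
python3 -c "
from plant import ticket
print(ticket.close_job())"
```

```text
the job is handed in; nothing more can be done
None
```

I turned an empty branch over the pointer, pushed the small collar home on its shoulder with both balls out above it (about 20 N at most on the readings I took), let go and handed the job in; no verdict came back.

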